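Put the reagents back on their own coasters

ROBOT

A 6-joint arm with a two-finger parallel gripper is mounted at the origin on a cart in front of the work surface, level with it; the furniture and walls round the work are solid. World frame = base frame: x ahead of the robot, y to its left, z up, the work surface at z = 0. Lengths are in m, angles in rad, forces in N, time in s.
With the tool pointing down it reaches from about 0.275 to 0.975 m from the base axis. Payload 8.4 kg.
Tool frame: the origin (TCP) lies on the centre line of the jaws, within the pads' length; the fingertips stand 17 mm ahead of it and the grasp point (between the pads) lies 2 mm behind it; z points along the fingers, y is the line along which they close (so a half turn about z gives the same grasp; the last joint's range is limited). The gripper opens to 92 mm and grips with 3 to 60 N. Pads are 20 mm wide; open, the fingers measure 128 mm over their backs; the gripper's body (75 mm by 189 mm) begins 69 mm behind the grasp point.
Start: joints at [1.112, 0.353, 1.633, -0, 1.155, -0.002], TCP at [0.276, 0.561, 0.232] pointing down, gripper open.
Joint ranges: [-2.63, 2.63], [-0.92, 2.1], [0.06, 2.66], [-1.3, 4.44], [0, 2.69], [-3.02, 3.02]. Speed limits (rad/s): [2.22, 2.22, 2.79, 3.14, 3.14, 3.14].

INTERFACE

Orientations are given as a rotation vector (axis times angle).
In Python, from cell import env gives the robot as it stands.
- The arm moves only by the shell command python3 nudge.py 'ROWS' [FORCE]. ROWS is one flat JSON list of numbers that holds 1 to 20 rows one after another, with no inner brackets; each row has 7 numbers: dx, dy, dz in units of 25 mm, then a rotation vector rx, ry, rz in units of 0.1 rad, then the finger opening in m; each row shifts and turns the commanded pose from where the row before left it, along the tool's axes as they then stand; what a row does not reach is not made up. A row lasts 1/8 s, in which the tool goes at most 0.0625 m and 0.188 rad, less where a joint would pass 70% of its speed; a pose out of reach is approached as far as the arm can. The fingers move at their own pace and stop on an object; FORCE is the grip in N (left out, the last holds). Time passes only in rows, so rows that do not move let the fingers close. It prints the time, the measured TCP pose, the force, the opening and the grip force at its end. Input that does not fit is refused with a message, and nothing moves.
- env.get_state(): the state, without advancing time (a new reading comes with each control period).
- env.capture(name): name is "side" or "top" or "wrist"; returns a dict with "frame" (420x560x3 uint8, red, green, blue), "mtx" (3x3 intrinsics, pixels), "extrinsics" (4x4, takes a point from world to camera coordinates). Camera axes: x right, y up, looking along -z (the intrinsics and any distortion apply to the point x, -y, -z); pixel columns grow to the right and rows downward; lengths in m; the calibration is good to about 2 mm. A picture is of the moment at which its call begins. There is no depth.
- env.close_job(): hands the job in; it is judged then, once.
The state is a dict: "clock": time; "joint_pos": joint angles; "qvel": joint speeds; "tau": joint torques, N m; "tcp_pos": TCP position; "tcp_rot": TCP orientation; "force": force on the tool from outside, world axes, zero at the start; "wrist_torque": the same for the moment, N m; "grip_width": finger opening in m; "gripper_force": force on a finger pad.
Only numpy, scipy, OpenCV 4.12 (cv2) and the standard library are available. Lean on these libraries where they do the work, as an engineer would, in place of code of your own. Each camera call takes 0.05 s, during which the arm holds its last target. There are 200 camera calls.

TASK

The blue-capped bottle, the orange-capped bottle, the green slide box and the white timer have been put back on each other's coasters. Move each to the middle of the coaster of its own colour (blue, orange, green, white), upright, parking things on the free black coaster as needed. Do not knock a bottle over, and leave the waste beaker where it stands.

Things in the scene. Friction and masses are not known exactly. Their poses are not given: they have to be found in the camera images.
- buffer_bottle: clear-white round bottle with a BLUE screw cap: body 60 mm across, 125 mm tall in all; the straight body goes up to about 70 mm, cap about 32 mm across over the top 15 mm; 0.2 to 0.4 kg. Origin at the centre of its underside, z up. It belongs on the blue coaster.
- medium_bottle: round bottle with pink contents and an ORANGE screw cap: body 64 mm across, 135 mm tall in all; the straight body goes up to about 75 mm, cap about 34 mm across over the top 16 mm; 0.2 to 0.45 kg. Origin at the centre of its underside, z up. It belongs on the orange coaster.
- slide_box: plain GREEN closed plastic box lying flat, 35 mm (its x) by 85 mm (its y) by 36 mm high; grasp it across the 35 mm side. Origin at the centre of its underside, z up. It belongs on the green coaster.
- timer: low WHITE bench timer with a grey display and three round buttons, lying flat, 58 mm (its x) by 64 mm (its y); case 16 mm high, 18 mm with buttons. Grasp it across the case, for example along its x, with the fingertips a few mm above the coaster. Origin at the centre of its underside, z up. It belongs on the white coaster.
- blue_pad: round flat rubber coaster, 104 mm across and 4 mm thick, fixed to the bench, blue face; origin at the centre of its underside, on the bench top. Place of the blue-capped bottle.
- orange_pad: round flat rubber coaster, 104 mm across and 4 mm thick, fixed to the bench, orange face; origin at the centre of its underside, on the bench top. Place of the orange-capped bottle.
- green_pad: round flat rubber coaster, 104 mm across and 4 mm thick, fixed to the bench, green face; origin at the centre of its underside, on the bench top. Place of the green slide box.
- white_pad: round flat rubber coaster, 104 mm across and 4 mm thick, fixed to the bench, white face; origin at the centre of its underside, on the bench top. Place of the white timer.
- black_pad: round flat rubber coaster, 104 mm across and 4 mm thick, fixed to the bench, black face; origin at the centre of its underside, on the bench top. The spare: nothing stands on it at the start.
- waste_beaker: clear open plastic beaker with a few used pipette tips, 70 mm across, 92 mm tall, loose, standing on the bare bench among the coasters. Origin at the centre of its underside, z up. Leave it alone.

How it is judged:
At the end, for the whole second after the job is handed in: Blue-capped bottle on blue, orange-capped on orange, slide box on green, timer on white: each within 15 mm of its coaster's centre, resting on it (underside less than 8 mm over the bench), upright within 0.1 rad, at rest and released (horizontal distance between buffer_bottle and blue_pad below 0.015 m and z of buffer_bottle in the frame of blue_pad below 0.008 m and angle between each of buffer_bottle, medium_bottle, slide_box, timer's own z axis and vertical below 0.1 rad and linear speed of each of buffer_bottle, medium_bottle, slide_box, timer below 0.02 m/s and angular speed of each of buffer_bottle, medium_bottle, slide_box, timer below 0.2 rad/s and contact force between each of buffer_bottle, medium_bottle, slide_box, timer and the fingers below 0.1 N and horizontal distance between medium_bottle and orange_pad below 0.015 m and z of medium_bottle in the frame of orange_pad below 0.008 m and horizontal distance between slide_box and green_pad below 0.015 m and z of slide_box in the frame of green_pad below 0.008 m and horizontal distance between timer and white_pad below 0.015 m and z of timer in the frame of white_pad below 0.008 m); the robot touches nothing.
It fails at once if a bottle is knocked over (tilted more than 0.7 rad) (angle between any of buffer_bottle, medium_bottle's own z axis and vertical above 0.7 rad).
It fails at once if the waste beaker is shifted by more than 25 mm or tilted more than 0.5 rad (distance of waste_beaker from where it was at the start of the episode above 0.025 m or angle between waste_beaker's own z axis and vertical above 0.5 rad).
It also fails if it takes over 144 s, if anything falls off the work surface, if the arm or the gripper's body presses on something with over 40 N, if the wrist force passes 120 N, or if a joint passes its speed limit or range.

## Working session

There is one attempt and no reset: what is moved stays moved. The work goes in short steps, Python scripts to look and compute and a shell command to move; the robot and the scene stay as the last step left them, time stands still between calls to the robot, and variables do not carry over. Pictures are saved under pics/ and viewed, at most 14 in all, crops included, and the job is handed in when it is done.

```bash
ls; mkdir -p pics
python3 - <<'E'
from cell import env
import cv2
s=env.get_state();print(s)
for n in("top","side"):
    c=env.capture(n);cv2.imwrite(f"pics/{n}0.png",c["frame"][:,:,::-1]);print(n,c["mtx"].tolist(),c["extrinsics"].round(4).tolist(),[k for k in c])
E
```

```text
cell.py
nudge.py
pics
{'clock': 0.0, 'joint_pos': array([ 1.11157450e+00,  3.53624584e-01,  1.63407766e+00,  2.18285098e-05,
        1.15517632e+00, -2.37644354e-03]), 'qvel': array([-0.00118233, -0.00010797,  0.00010845,  0.00146717, -0.00124795,
       -0.00207621]), 'tau': array([ 1.02954295e-03, -5.93843007e+01, -3.34216583e+01,  6.95546670e-02,
        2.33875023e-02, -1.42401386e-04]), 'tcp_pos': array([0.27548844, 0.56052715, 0.23090255]), 'tcp_rot': array([-7.11329201e-01, -3.05967990e+00,  1.95895963e-03]), 'force': array([-0.22807942, -0.48257125, -0.11051716]), 'wrist_torque': array([-0.00235305, -0.02082834, -0.0069916 ]), 'gripper_force': 0.0, 'grip_width': 0.0914897272064184}
top [[455.9142529163823, 0.0, 273.02799881226673], [0.0, 455.9142529163823, 216.96963325217814], [0.0, 0.0, 1.0]] [[0.0063, -1.0, 0.007, 0.0053], [0.9814, 0.0075, 0.192, -0.5485], [-0.1921, 0.0057, 0.9814, -0.9067], [0.0, 0.0, 0.0, 1.0]] ['frame', 'mtx', 'extrinsics']
side [[451.8717721827274, 0.0, 284.30154460948626], [0.0, 451.8717721827274, 208.6661239327716], [0.0, 0.0, 1.0]] [[0.027, 0.9996, -0.0074, -0.0016], [-0.8724, 0.0272, 0.4881, 0.4444], [0.4881, -0.0067, 0.8728, -1.5295], [0.0, 0.0, 0.0, 1.0]] ['frame', 'mtx', 'extrinsics']
```
View pics/top0.png

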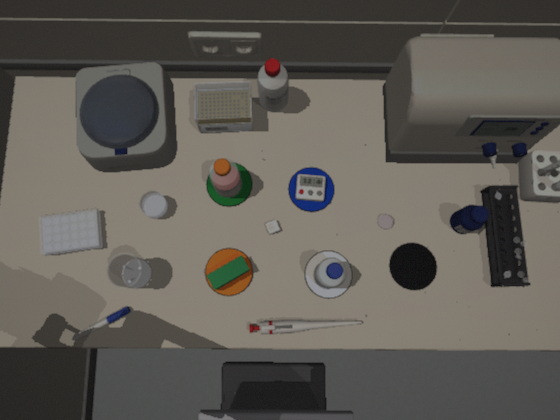

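View pics/side0.png

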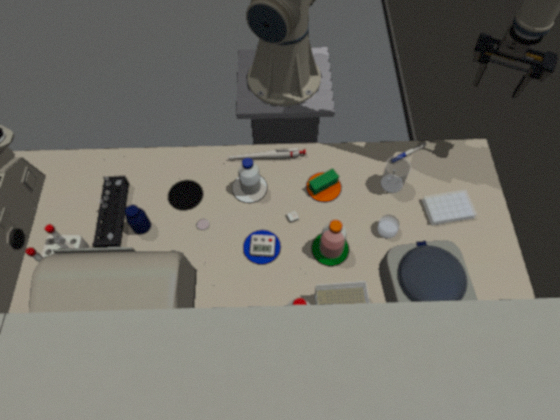

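The top view shows the timer on blue (311,190), the orange-capped bottle on green (229,185), the box on orange (229,271), the blue-capped bottle on white (328,274) and black free at (413,267). The waste beaker is near (137,273). I'll enlarge both views to read the pixels.

Run:
```python
import cv2
a=cv2.imread("pics/top0.png")[140:315,190:450];b=cv2.imread("pics/side0.png")[140:275,160:420]
cv2.imwrite("pics/top0c.png",cv2.convertScaleAbs(cv2.resize(a,(780,525),interpolation=cv2.INTER_CUBIC),alpha=1.5))
cv2.imwrite("pics/side0c.png",cv2.convertScaleAbs(cv2.resize(b,(780,405),interpolation=cv2.INTER_CUBIC),alpha=1.5))
```

View pics/top0c.png

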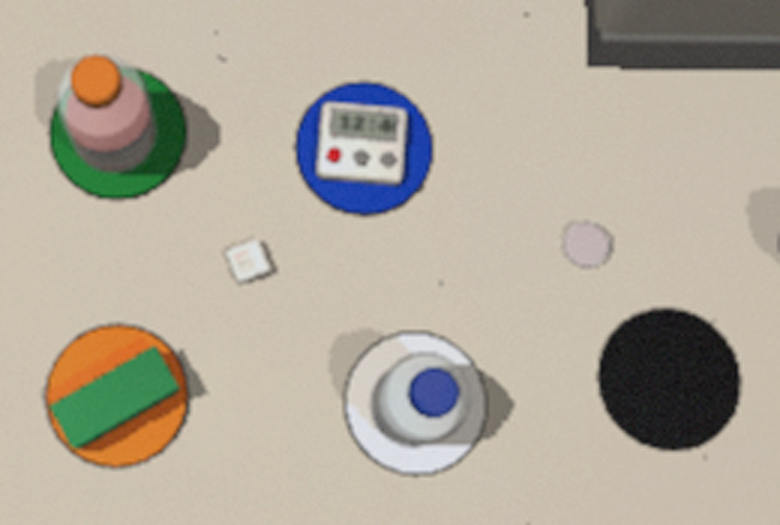

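View pics/side0c.png

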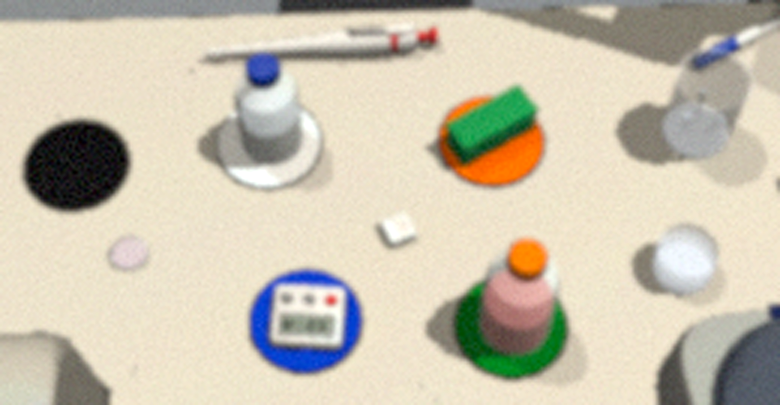

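```bash
cat > m.py <<'E'
import numpy as np, json
K={"top":np.array([[455.914,0,273.028],[0,455.914,216.970],[0,0,1]]),"side":np.array([[451.872,0,284.302],[0,451.872,208.666],[0,0,1]])}
from cell import env
E={n:env.capture(n)["extrinsics"] for n in("top","side")}
def ray(n,p,Kn=None,En=None):
    Kn=K[n] if Kn is None else Kn; En=E[n] if En is None else En
    d=np.linalg.inv(Kn)@[p[0],p[1],1]; d=d*[1,-1,-1]
    R=En[:3,:3]; return -R.T@En[:3,3], R.T@d/np.linalg.norm(d)
def plane(r,z): o,d=r; return o+d*(z-o[2])/d[2]
def tri(rs):
    A=sum(np.eye(3)-np.outer(d,d) for o,d in rs);b=sum((np.eye(3)-np.outer(d,d))@o for o,d in rs)
    return np.linalg.solve(A,b)
E
python3 - <<'E'
from m import *
def T(x,y):return ray("top",((x+.5)/3-.5+190,(y+.5)/3-.5+140))
def S(x,y):return ray("side",((x+.5)/3-.5+160,(y+.5)/3-.5+140))
P=dict(green=((118.5,132),(511.5,326),.004),blue=((364,148),(306,321),.004),orange=((117,395),(492,139.5),.004),white=((416,402.5),(270,142),.004),black=((669,379),(77.5,165.5),.004),
ocap=((96,79),(528,253),.139),bcap=((435,391),(264,65),.129),
box1=((155,347),(528,87),.04),box2=((179,386),(537,105),.04),box3=((74,447),(455,142),.04),box4=((50,405),(447,122),.04),
t1=((322,102),(342,344),.02),t2=((408,107),(272,346),.02),t3=((403,184),(274,286),.02),t4=((317,178),(346,285),.02))
for k,(a,b,z) in P.items():
    print(k,tri([T(*a),S(*b)]).round(4),plane(T(*a),z).round(4)[:2],plane(S(*b),z).round(4)[:2])
E
```

```text
green [ 0.635   0.1084 -0.0014] [0.6335 0.1078] [0.6374 0.1078]
blue [ 0.6242 -0.0766 -0.0019] [ 0.6227 -0.0759] [ 0.6269 -0.0764]
orange [4.378e-01 1.044e-01 3.000e-04] [0.4375 0.1041] [0.4401 0.104 ]
white [ 0.4339 -0.1116  0.0005] [ 0.4336 -0.1116] [ 0.4361 -0.1108]
black [ 0.4524 -0.2974 -0.0031] [ 0.4518 -0.2954] [ 0.4568 -0.2953]
ocap [0.6328 0.1108 0.1377] [0.6324 0.1107] [0.6334 0.1106]
bcap [ 0.4323 -0.1076  0.1272] [ 0.4321 -0.1078] [ 0.4337 -0.1069]
box1 [0.4621 0.0975 0.1275] [0.4685 0.0751] [0.4044 0.1386]
box2 [0.4447 0.0979 0.0765] [0.4414 0.0578] [0.4253 0.1454]
box3 [ 0.4041  0.1063 -0.0493] [0.3989 0.1296] [0.4641 0.0652]
box4 [0.4315 0.1032 0.036 ] [0.4276 0.1471] [0.4417 0.0589]
t1 [ 0.6549 -0.0441  0.0147] [ 0.6534 -0.0437] [ 0.6572 -0.0441]
t2 [ 0.6529 -0.1074  0.0103] [ 0.6501 -0.1074] [ 0.6573 -0.1056]
t3 [ 0.5939 -0.1046  0.0098] [ 0.5915 -0.1028] [ 0.5988 -0.1043]
t4 [ 0.5969 -0.0399  0.0141] [ 0.5955 -0.0398] [ 0.5998 -0.0396]
```

```bash
cat > go.py <<'E'
# prints the move to X Y Z yaw(deg of tool y), in the tool's axes
import sys, numpy as np
from scipy.spatial.transform import Rotation as R
from cell import env
s=env.get_state(); r=R.from_rotvec(s["tcp_rot"]); a=list(map(float,sys.argv[1:]))
print("t %.2f tcp"%s["clock"],s["tcp_pos"].round(4),"grip %.4f %.1f"%(s["grip_width"],s["gripper_force"]),"F",s["force"].round(1),"q6 %.2f"%s["joint_pos"][5])
y=np.radians(a[3]); Y=np.array([np.cos(y),np.sin(y),0]); Z=np.array([0,0,-1.]); g=R.from_matrix(np.c_[np.cross(Y,Z),Y,Z])
print("d (before turn)",r.inv().apply(np.array(a[:3])-s["tcp_pos"]).round(4),"rot",(r.inv()*g).as_rotvec().round(4),"d (after turn)",g.inv().apply(np.array(a[:3])-s["tcp_pos"]).round(4))
E
python3 go.py .625 -.0735 .231 -3.5
```

```text
t 0.20 tcp [0.2756 0.5607 0.2311] grip 0.0920 0.0 F [-0.4 -0.1  1. ] q6 -0.00
d (before turn) [-5.933e-01 -4.150e-01  5.000e-04] rot [-8.0000e-04  5.0000e-04  1.1751e+00] d (after turn) [-6.116e-01  3.875e-01  1.000e-04]
```

Careful with the scale: shifts go in units of 25 mm and turns go in units of 0.1 rad. That gives: -0.05 m is -2, -0.043 m is -1.72.

```bash
python3 nudge.py '[-2, -1.4, 0, 0, 0, 0, 0.092, -2, -1.4, 0, 0, 0, 0, 0.092, -2, -1.4, 0, 0, 0, 0, 0.092, -2, -1.4, 0, 0, 0, 0, 0.092, -2, -1.4, 0, 0, 0, 0, 0.092, -2, -1.4, 0, 0, 0, 0, 0.092, -2, -1.4, 0, 0, 0, 0, 0.092, -2, -1.4, 0, 0, 0, 0, 0.092, -2, -1.4, 0, 0, 0, 0, 0.092, -2, -1.4, 0, 0, 0, 0, 0.092, -2, -1.4, 0, 0, 0, 0, 0.092, -1.72, -1.2, 0, 0, 0, 0, 0.092]' 30 && python3 nudge.py '[0, 0, 0, 0, 0, 1.68, 0.092, 0, 0, 0, 0, 0, 1.68, 0.092, 0, 0, 0, 0, 0, 1.68, 0.092, 0, 0, 0, 0, 0, 1.68, 0.092, 0, 0, 0, 0, 0, 1.68, 0.092, 0, 0, 0, 0, 0, 1.68, 0.092, 0, 0, 0, 0, 0, 1.68, 0.092, 0, 0, 0, 0, 0, 0, 0.092]' && python3 go.py .625 -.0735 .11 -3.5
```

```text
clock: 1.7
tcp_pos: [0.6256, -0.0753, 0.2315]
tcp_rot: [0.712, 3.06, 0.0]
force: [-0.3, 0.7, 0.4]
grip_width: 0.0919
gripper_force: 0.0
clock: 2.7
tcp_pos: [0.6247, -0.0731, 0.2314]
tcp_rot: [-2.288, -2.153, 0.0]
force: [0.6, 0.3, -0.4]
grip_width: 0.0921
gripper_force: 0.0
t 2.70 tcp [ 0.6247 -0.0731  0.2314] grip 0.0921 0.0 F [ 0.6  0.3 -0.4] q6 -0.06
d (before turn) [-0.0004  0.0003  0.1214] rot [-0.0003  0.      0.0002] d (after turn) [-0.0004  0.0003  0.1214]
```

Run:
```python
from cell import env
import cv2
c=env.capture("wrist");cv2.imwrite("pics/w1.png",c["frame"][:,:,::-1]);print(c["mtx"].tolist(),c["extrinsics"].round(4).tolist())
```

```text
[[308.4111985582447, 0.0, 279.34103233944717], [0.0, 308.4111985582447, 207.01006799292776], [0.0, 0.0, 1.0]] [[0.9981, -0.0619, 0.0003, -0.6272], [0.0596, 0.9591, -0.2768, 0.0646], [0.0169, 0.2763, 0.9609, -0.3823], [0.0, 0.0, 0.0, 1.0]]
```

View pics/w1.png

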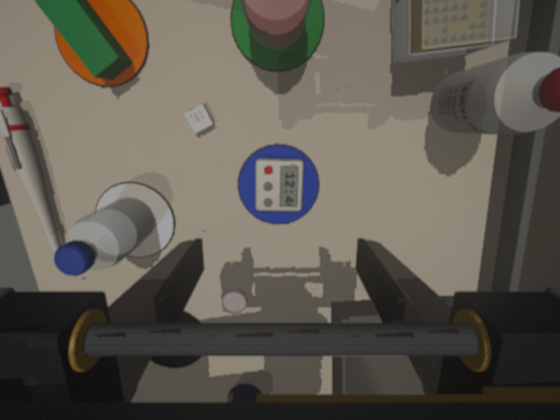

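Run:
```python
from m import *
c=env.capture("wrist")
for n,p,z in(("timer",(279.5,185),.02),("blue",(278.5,184),.004),("green",(278,22),.004),("orange",(101,35),.004),("white",(134,218),.004)):
    print(n,plane(ray("",p,c["mtx"],c["extrinsics"]),z).round(4))
```

```text
timer [ 0.6241 -0.0726  0.02  ]
blue [ 0.6228 -0.0746  0.004 ]
green [0.6332 0.1062 0.004 ]
orange [0.4365 0.1051 0.004 ]
white [ 0.4325 -0.1084  0.004 ]
```

The wrist view shows the timer at (279,185) on the blue pad, and the position agrees with the two-view measurement within 3 mm. I'll descend and grip.

To row units: 0.05 m is 2, 0.03 m is 1.2.

```bash
python3 nudge.py '[0, 0, 2, 0, 0, 0, 0.092, 0, 0, 2, 0, 0, 0, 0.092, 0, 0, 2, 0, 0, 0, 0.092, 0, 0, 1.2, 0, 0, 0, 0.092, 0, 0, 0.6, 0, 0, 0, 0.092, 0, 0, 0.4, 0, 0, 0, 0.092, 0, 0, 0, 0, 0, 0, 0.092, 0, 0, 0, 0, 0, 0, 0.092]' && python3 nudge.py '[0, 0, 0, 0, 0, 0, 0.04, 0, 0, 0, 0, 0, 0, 0.04, 0, 0, 0, 0, 0, 0, 0.04, 0, 0, 0, 0, 0, 0, 0.04, 0, 0, 0, 0, 0, 0, 0.04, 0, 0, 0, 0, 0, 0, 0.04, 0, 0, 0, 0, 0, 0, 0.04, 0, 0, 0, 0, 0, 0, 0.04]' 25
```

```text
clock: 3.9
tcp_pos: [0.6257, -0.0732, 0.0277]
tcp_rot: [2.288, 2.151, 0.002]
force: [0.4, -0.0, -0.3]
grip_width: 0.0921
gripper_force: 0.0
clock: 4.9
tcp_pos: [0.6248, -0.0731, 0.0267]
tcp_rot: [2.289, 2.152, -0.0]
force: [-0.8, 0.7, 4.5]
grip_width: 0.0573
gripper_force: 25.0
```

To row units: -0.05 m is -2, -0.03 m is -1.2.

```bash
python3 nudge.py '[0, 0, -1.2, 0, 0, 0, 0.04, 0, 0, -2, 0, 0, 0, 0.04, 0, 0, -2, 0, 0, 0, 0.04, 0, 0, 0, 0, 0, 0, 0.04]' && python3 go.py .453 -.296 .157 -3.5
```

```text
clock: 5.4
tcp_pos: [0.6275, -0.0734, 0.1606]
tcp_rot: [2.285, 2.148, 0.007]
force: [0.3, 0.3, -1.2]
grip_width: 0.0577
gripper_force: 25.0
t 5.40 tcp [ 0.6275 -0.0734  0.1606] grip 0.0577 25.0 F [ 0.3  0.3 -1.2] q6 -0.06
d (before turn) [-0.233  -0.1604  0.0025] rot [ 0.0074  0.0004 -0.001 ] d (after turn) [-0.2328 -0.1606  0.0036]
```

To row units: -0.039 m is -1.56, 0.05 m is 2.

```bash
python3 nudge.py '[-1.56, -1.06, 0, 0, 0, 0, 0.04, -1.56, -1.06, 0, 0, 0, 0, 0.04, -1.56, -1.06, 0, 0, 0, 0, 0.04, -1.56, -1.06, 0, 0, 0, 0, 0.04, -1.56, -1.06, 0, 0, 0, 0, 0.04, -1.52, -1.06, 0, 0, 0, 0, 0.04, 0, 0, 2, 0, 0, 0, 0.04, 0, 0, 1.2, 0, 0, 0, 0.04, 0, 0, 1.2, 0, 0, 0, 0.04, 0, 0, 0, 0, 0, 0, 0.04, 0, 0, 0, 0, 0, 0, 0.04]' && python3 go.py .453 -.296 .028 -3.5
```

```text
clock: 6.78
tcp_pos: [0.4518, -0.2958, 0.0468]
tcp_rot: [-2.289, -2.151, 0.0]
force: [0.4, -0.4, -0.4]
grip_width: 0.0575
gripper_force: 25.0
t 6.78 tcp [ 0.4518 -0.2958  0.0468] grip 0.0575 25.0 F [ 0.4 -0.4 -0.4] q6 -0.52
d (before turn) [-0.0001  0.0013  0.0188] rot [-0.0002 -0.0001 -0.0008] d (after turn) [-0.0001  0.0013  0.0188]
```

To row units: -0.06 m is -2.4, -0.05 m is -2.

```bash
python3 nudge.py '[0, 0, 0.4, 0, 0, 0, 0.04, 0, 0, 0.24, 0, 0, 0, 0.04, 0, 0, 0.12, 0, 0, 0, 0.04, 0, 0, 0, 0, 0, 0, 0.04, 0, 0, 0, 0, 0, 0, 0.04, 0, 0, 0, 0, 0, 0, 0.092, 0, 0, 0, 0, 0, 0, 0.092, 0, 0, 0, 0, 0, 0, 0.092, 0, 0, 0, 0, 0, 0, 0.092, 0, 0, -0.8, 0, 0, 0, 0.092, 0, 0, -2, 0, 0, 0, 0.092, 0, 0, -2, 0, 0, 0, 0.092, 0, 0, -2.4, 0, 0, 0, 0.092, 0, 0, 0, 0, 0, 0, 0.092, 0, 0, 0, 0, 0, 0, 0.092]' && python3 go.py .433 -.1075 .208 -3.5
python3 - <<'E'
from cell import env
import cv2
c=env.capture("wrist");cv2.imwrite("pics/w2.png",c["frame"][:,:,::-1])
E
```

```text
clock: 8.65
tcp_pos: [0.4513, -0.2956, 0.2072]
tcp_rot: [-2.289, -2.151, 0.0]
force: [0.1, -0.2, 0.4]
grip_width: 0.0919
gripper_force: 0.0
t 8.65 tcp [ 0.4513 -0.2956  0.2072] grip 0.0919 0.0 F [ 0.1 -0.2  0.4] q6 -0.52
d (before turn) [ 0.1866 -0.03   -0.0008] rot [-0.0002 -0.0001 -0.0009] d (after turn) [ 0.1866 -0.0298 -0.0008]
```

View pics/w2.png

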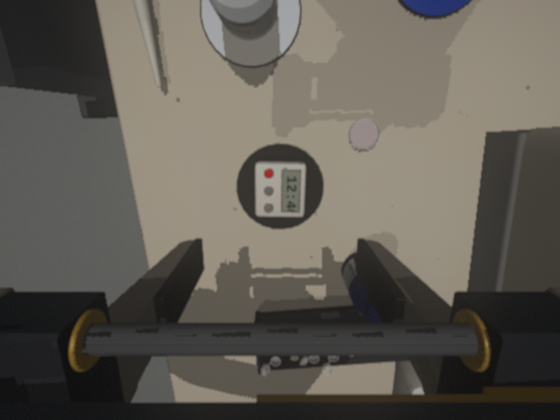

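The timer is centred on black at (280,190). Next is the blue-capped bottle.

```bash
python3 nudge.py '[1.88, -0.3, 0, 0, 0, 0, 0.092, 1.88, -0.3, 0, 0, 0, 0, 0.092, 1.88, -0.3, 0, 0, 0, 0, 0.092, 1.824, -0.3, 0, 0, 0, 0, 0.092, 0, 0, 0, 0, 0, 0, 0.092, 0, 0, 1.2, 0, 0, 0, 0.092, 0, 0, 1.6, 0, 0, 0, 0.092, 0, 0, 1.6, 0, 0, 0, 0.092, 0, 0, 0.8, 0, 0, 0, 0.092, 0, 0, 0.52, 0, 0, 0, 0.092, 0, 0, 0, 0, 0, 0, 0.092, 0, 0, 0, 0, 0, 0, 0.092]' && python3 nudge.py '[0, 0, 0, 0, 0, 0, 0.04, 0, 0, 0, 0, 0, 0, 0.04, 0, 0, 0, 0, 0, 0, 0.04, 0, 0, 0, 0, 0, 0, 0.04, 0, 0, 0, 0, 0, 0, 0.04, 0, 0, 0, 0, 0, 0, 0.04, 0, 0, 0, 0, 0, 0, 0.04, 0, 0, 0, 0, 0, 0, 0.04]' 25
```

```text
clock: 10.2
tcp_pos: [0.4338, -0.108, 0.065]
tcp_rot: [2.289, 2.151, 0.001]
force: [0.7, 0.1, 0.0]
grip_width: 0.0917
gripper_force: 0.0
clock: 11.2
tcp_pos: [0.4327, -0.1075, 0.0647]
tcp_rot: [-2.288, -2.151, 0.001]
force: [-2.8, 1.3, 5.7]
grip_width: 0.0592
gripper_force: 25.0
```

```bash
python3 nudge.py '[0, 0, -0.4, 0, 0, 0, 0.04, 0, 0, -0.8, 0, 0, 0, 0.04, 0, 0, -1.2, 0, 0, 0, 0.04, 0, 0, -1.2, 0, 0, 0, 0.04, 0, 0, -0.4, 0, 0, 0, 0.04, 0, 0, 0, 0, 0, 0, 0.04, 0, 0, 0, 0, 0, 0, 0.04]' && python3 go.py .6235 -.0755 .164 -3.5
```

```text
clock: 12.08
tcp_pos: [0.4326, -0.1075, 0.1636]
tcp_rot: [-2.288, -2.151, 0.001]
force: [0.7, -0.2, -3.3]
grip_width: 0.0594
gripper_force: 25.0
t 12.07 tcp [ 0.4326 -0.1075  0.1636] grip 0.0594 25.0 F [ 0.7 -0.2 -3.3] q6 -0.18
d (before turn) [ 0.0438  0.1886 -0.0007] rot [-0.0016 -0.0003 -0.0009] d (after turn) [ 0.0436  0.1886 -0.0004]
```

To row units: 0.04 m is 1.6, 0.034 m is 1.36.

```bash
python3 nudge.py '[0.16, 0.6, 0, 0, 0, 0, 0.04, 0.32, 1.36, 0, 0, 0, 0, 0.04, 0.32, 1.6, 0, 0, 0, 0, 0.04, 0.32, 1.6, 0, 0, 0, 0, 0.04, 0.32, 1.36, 0, 0, 0, 0, 0.04, 0.16, 0.72, 0, 0, 0, 0, 0.04, 0.144, 0.304, 0, 0, 0, 0, 0.04, 0, 0, 1.2, 0, 0, 0, 0.04, 0, 0, 1.2, 0, 0, 0, 0.04, 0, 0, 0.8, 0, 0, 0, 0.04, 0, 0, 0.4, 0, 0, 0, 0.04, 0, 0, 0, 0, 0, 0, 0.04, 0, 0, 0, 0, 0, 0, 0.04]' && python3 go.py .6235 -.0755 .0655 -3.5
```

```text
clock: 13.7
tcp_pos: [0.625, -0.0759, 0.0756]
tcp_rot: [2.288, 2.151, 0.002]
force: [-0.3, -0.0, -3.4]
grip_width: 0.0588
gripper_force: 25.0
t 13.70 tcp [ 0.625  -0.0759  0.0756] grip 0.0588 25.0 F [-0.3 -0.  -3.4] q6 -0.06
d (before turn) [ 0.0004 -0.0015  0.0101] rot [ 0.0015  0.0001 -0.001 ] d (after turn) [ 0.0004 -0.0015  0.0101]
```

To row units: -0.07 m is -2.8, -0.05 m is -2.

```bash
python3 nudge.py '[0, 0, 0.24, 0, 0, 0, 0.04, 0, 0, 0.12, 0, 0, 0, 0.04, 0, 0, 0.06, 0, 0, 0, 0.04, 0, 0, 0, 0, 0, 0, 0.04, 0, 0, 0, 0, 0, 0, 0.04, 0, 0, 0, 0, 0, 0, 0.092, 0, 0, 0, 0, 0, 0, 0.092, 0, 0, 0, 0, 0, 0, 0.092, 0, 0, 0, 0, 0, 0, 0.092, 0, 0, -0.8, 0, 0, 0, 0.092, 0, 0, -2, 0, 0, 0, 0.092, 0, 0, -2.8, 0, 0, 0, 0.092, 0, 0, 0, 0, 0, 0, 0.092, 0, 0, 0, 0, 0, 0, 0.092]' && python3 go.py .4513 -.2956 .206 -3.5
```

```text
clock: 15.45
tcp_pos: [0.6241, -0.0758, 0.1973]
tcp_rot: [2.289, 2.151, 0.001]
force: [0.1, 0.1, -0.5]
grip_width: 0.0923
gripper_force: 0.0
t 15.45 tcp [ 0.6241 -0.0758  0.1973] grip 0.0923 0.0 F [ 0.1  0.1 -0.5] q6 -0.06
d (before turn) [-0.2301 -0.1589 -0.0088] rot [ 0.0009  0.     -0.0009] d (after turn) [-0.2299 -0.1591 -0.0087]
```

To row units: 0.05 m is 2, 0.04 m is 1.6.

```bash
python3 nudge.py '[-1.532, -1.06, 0, 0, 0, 0, 0.092, -1.532, -1.06, 0, 0, 0, 0, 0.092, -1.532, -1.06, 0, 0, 0, 0, 0.092, -1.532, -1.06, 0, 0, 0, 0, 0.092, -1.532, -1.06, 0, 0, 0, 0, 0.092, -1.54, -1.056, 0, 0, 0, 0, 0.092, 0, 0, 2, 0, 0, 0, 0.092, 0, 0, 2, 0, 0, 0, 0.092, 0, 0, 1.6, 0, 0, 0, 0.092, 0, 0, 0.8, 0, 0, 0, 0.092, 0, 0, 0.4, 0, 0, 0, 0.092, 0, 0, 0, 0, 0, 0, 0.092, 0, 0, 0, 0, 0, 0, 0.092]' && python3 nudge.py '[0, 0, 0, 0, 0, 0, 0.04, 0, 0, 0, 0, 0, 0, 0.04, 0, 0, 0, 0, 0, 0, 0.04, 0, 0, 0, 0, 0, 0, 0.04, 0, 0, 0, 0, 0, 0, 0.04, 0, 0, 0, 0, 0, 0, 0.04, 0, 0, 0, 0, 0, 0, 0.04, 0, 0, -0.8, 0, 0, 0, 0.04, 0, 0, -1.6, 0, 0, 0, 0.04, 0, 0, -1.6, 0, 0, 0, 0.04, 0, 0, 0, 0, 0, 0, 0.04, 0, 0, 0, 0, 0, 0, 0.04]' 25 && python3 go.py .434 -.111 .127 -3.5
```

```text
clock: 17.08
tcp_pos: [0.4518, -0.2958, 0.0272]
tcp_rot: [2.289, 2.151, 0.0]
force: [0.4, -0.3, -0.3]
grip_width: 0.0917
gripper_force: 0.0
clock: 18.58
tcp_pos: [0.4509, -0.2953, 0.1259]
tcp_rot: [-2.289, -2.151, 0.0]
force: [0.8, 0.1, -1.4]
grip_width: 0.0581
gripper_force: 25.0
t 18.57 tcp [ 0.4509 -0.2953  0.1259] grip 0.0581 25.0 F [ 0.8  0.1 -1.4] q6 -0.52
d (before turn) [ 0.1829 -0.0283 -0.0011] rot [-0.0007 -0.0004 -0.0009] d (after turn) [ 0.1829 -0.0281 -0.0011]
```

```bash
python3 nudge.py '[1.8, -0.28, 0, 0, 0, 0, 0.04, 1.84, -0.28, 0, 0, 0, 0, 0.04, 1.84, -0.28, 0, 0, 0, 0, 0.04, 1.84, -0.288, 0, 0, 0, 0, 0.04, 0, 0, 1.6, 0, 0, 0, 0.04, 0, 0, 1.2, 0, 0, 0, 0.04, 0, 0, 0.6, 0, 0, 0, 0.04, 0, 0, 0.4, 0, 0, 0, 0.04, 0, 0, 0.14, 0, 0, 0, 0.04, 0, 0, 0, 0, 0, 0, 0.04, 0, 0, 0, 0, 0, 0, 0.04]' && python3 nudge.py '[0, 0, 0, 0, 0, 0, 0.092, 0, 0, 0, 0, 0, 0, 0.092, 0, 0, 0, 0, 0, 0, 0.092, 0, 0, 0, 0, 0, 0, 0.092, 0, 0, -0.8, 0, 0, 0, 0.092, 0, 0, -2, 0, 0, 0, 0.092, 0, 0, -2.4, 0, 0, 0, 0.092, 0, 0, -2, 0, 0, 0, 0.092, 0, 0, 0, 0, 0, 0, 0.092, 0, 0, 0, 0, 0, 0, 0.092]' && python3 go.py .434 .102 .2 30
python3 - <<'E'
from cell import env
import cv2
a=env.capture("top")["frame"][140:315,190:450,::-1]
cv2.imwrite("pics/top1c.png",cv2.convertScaleAbs(cv2.resize(a,(780,525),interpolation=cv2.INTER_CUBIC),alpha=1.5))
E
```

```text
clock: 19.95
tcp_pos: [0.4351, -0.1114, 0.0287]
tcp_rot: [2.289, 2.151, 0.001]
force: [-1.0, 0.7, -0.8]
grip_width: 0.0578
gripper_force: 25.0
clock: 21.2
tcp_pos: [0.4342, -0.1111, 0.2076]
tcp_rot: [-2.289, -2.151, 0.0]
force: [-0.5, -0.4, 0.1]
grip_width: 0.0919
gripper_force: 0.0
t 21.20 tcp [ 0.4342 -0.1111  0.2076] grip 0.0919 0.0 F [-0.5 -0.4  0.1] q6 -0.19
d (before turn) [ 0.2126 -0.0134  0.0076] rot [-3.000e-04 -1.000e-04 -5.856e-01] d (after turn) [0.1846 0.1064 0.0076]
```

View pics/top1c.png

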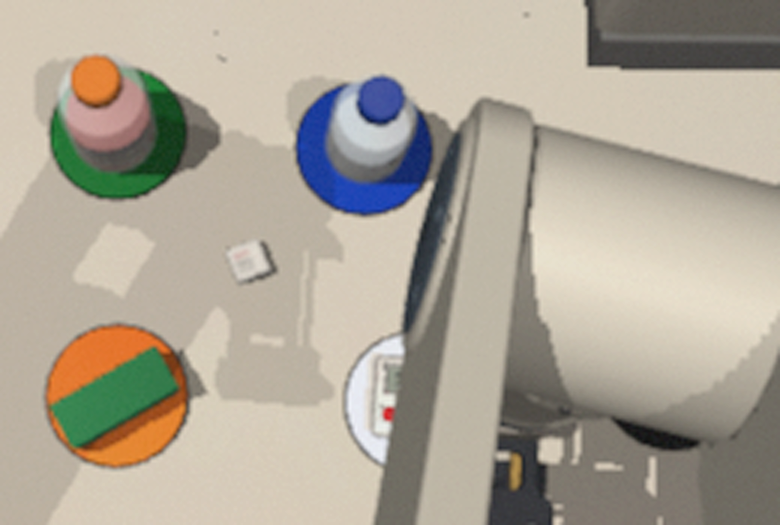

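The blue-capped bottle stands on blue (cap at (381,98)). Now the box goes to black.

To row units: 0.0536 m is 2.144, 0.053 m is 2.12, -0.147 rad is -1.47.

```bash
python3 nudge.py '[2.12, -0.132, 0, 0, 0, 0, 0.092, 2.12, -0.132, 0, 0, 0, 0, 0.092, 2.12, -0.136, 0, 0, 0, 0, 0.092, 2.144, -0.136, 0, 0, 0, 0, 0.092, 0, 0, 0, 0, 0, -1.46, 0.092, 0, 0, 0, 0, 0, -1.46, 0.092, 0, 0, 0, 0, 0, -1.47, 0.092, 0, 0, 0, 0, 0, -1.47, 0.092, 0, 0, 2, 0, 0, 0, 0.092, 0, 0, 2, 0, 0, 0, 0.092, 0, 0, 2, 0, 0, 0, 0.092, 0, 0, 0.8, 0, 0, 0, 0.092, 0, 0, 0.44, 0, 0, 0, 0.092, 0, 0, 0, 0, 0, 0, 0.092, 0, 0, 0, 0, 0, 0, 0.092]' && python3 nudge.py '[0, 0, 0, 0, 0, 0, 0.02, 0, 0, 0, 0, 0, 0, 0.02, 0, 0, 0, 0, 0, 0, 0.02, 0, 0, 0, 0, 0, 0, 0.02, 0, 0, 0, 0, 0, 0, 0.02, 0, 0, 0, 0, 0, 0, 0.02, 0, 0, 0, 0, 0, 0, 0.02, 0, 0, 0, 0, 0, 0, 0.02, 0, 0, 0, 0, 0, 0, 0.02, 0, 0, -1.2, 0, 0, 0, 0.02, 0, 0, -2, 0, 0, 0, 0.02, 0, 0, -2, 0, 0, 0, 0.02, 0, 0, 0, 0, 0, 0, 0.02, 0, 0, 0, 0, 0, 0, 0.02]' 25 && python3 go.py .453 -.296 .157 30
```

```text
clock: 23.12
tcp_pos: [0.4348, 0.1019, 0.0276]
tcp_rot: [1.57, 2.721, 0.001]
force: [0.1, 0.1, -0.1]
grip_width: 0.0921
gripper_force: 0.0
clock: 24.88
tcp_pos: [0.4339, 0.1017, 0.1565]
tcp_rot: [-1.57, -2.721, 0.0]
force: [-0.6, 0.0, -1.1]
grip_width: 0.0348
gripper_force: 25.0
t 24.88 tcp [0.4339 0.1017 0.1565] grip 0.0348 25.0 F [-0.6  0.  -1.1] q6 -0.30
d (before turn) [-0.3539 -0.1825 -0.0004] rot [-0.0003 -0.0001  0.0004] d (after turn) [-0.354  -0.1824 -0.0005]
```

To row units: -0.04 m is -1.6, 0.04 m is 1.6.

```bash
python3 nudge.py '[-1.2, -0.6, 0, 0, 0, 0, 0.02, -1.6, -0.82, 0, 0, 0, 0, 0.02, -1.6, -0.82, 0, 0, 0, 0, 0.02, -1.6, -0.82, 0, 0, 0, 0, 0.02, -1.6, -0.82, 0, 0, 0, 0, 0.02, -1.6, -0.82, 0, 0, 0, 0, 0.02, -1.6, -0.82, 0, 0, 0, 0, 0.02, -1.6, -0.82, 0, 0, 0, 0, 0.02, -1.2, -0.62, 0, 0, 0, 0, 0.02, -0.56, -0.32, 0, 0, 0, 0, 0.02, 0, 0, 1.6, 0, 0, 0, 0.02, 0, 0, 1.6, 0, 0, 0, 0.02, 0, 0, 1.2, 0, 0, 0, 0.02, 0, 0, 0.52, 0, 0, 0, 0.02, 0, 0, 0.22, 0, 0, 0, 0.02, 0, 0, 0, 0, 0, 0, 0.02, 0, 0, 0, 0, 0, 0, 0.02]' && python3 nudge.py '[0, 0, 0, 0, 0, 0, 0.092, 0, 0, 0, 0, 0, 0, 0.092, 0, 0, 0, 0, 0, 0, 0.092, 0, 0, 0, 0, 0, 0, 0.092, 0, 0, 0, 0, 0, 0, 0.092, 0, 0, -0.8, 0, 0, 0, 0.092, 0, 0, -2, 0, 0, 0, 0.092, 0, 0, -2.4, 0, 0, 0, 0.092, 0, 0, -2.4, 0, 0, 0, 0.092, 0, 0, 0, 0, 0, 0, 0.092, 0, 0, 0, 0, 0, 0, 0.092]' && python3 go.py .633 .1105 .218 0
```

```text
clock: 27.0
tcp_pos: [0.4546, -0.2961, 0.0295]
tcp_rot: [1.569, 2.72, -0.0]
force: [0.1, 0.3, -0.9]
grip_width: 0.0347
gripper_force: 25.0
clock: 28.38
tcp_pos: [0.4536, -0.2955, 0.2182]
tcp_rot: [-1.57, -2.721, -0.0]
force: [-0.3, -0.5, -1.5]
grip_width: 0.092
gripper_force: 0.0
t 28.38 tcp [ 0.4536 -0.2955  0.2182] grip 0.0920 0.0 F [-0.3 -0.5 -1.5] q6 -1.10
d (before turn) [2.617e-01 3.585e-01 2.000e-04] rot [-2.00e-04 -2.00e-04  5.24e-01] d (after turn) [4.060e-01 1.794e-01 2.000e-04]
```

To row units: 0.0363 m is 1.452, 0.0358 m is 1.432, 0.131 rad is 1.31.

```bash
python3 nudge.py '[1.048, 1.432, 0, 0, 0, 0, 0.092, 1.048, 1.432, 0, 0, 0, 0, 0.092, 1.048, 1.432, 0, 0, 0, 0, 0.092, 1.048, 1.432, 0, 0, 0, 0, 0.092, 1.048, 1.432, 0, 0, 0, 0, 0.092, 1.048, 1.432, 0, 0, 0, 0, 0.092, 1.048, 1.432, 0, 0, 0, 0, 0.092, 1.048, 1.432, 0, 0, 0, 0, 0.092, 1.048, 1.432, 0, 0, 0, 0, 0.092, 1.036, 1.452, 0, 0, 0, 0, 0.092, 0, 0, 0, 0, 0, 1.31, 0.092, 0, 0, 0, 0, 0, 1.31, 0.092, 0, 0, 0, 0, 0, 1.31, 0.092, 0, 0, 0, 0, 0, 1.31, 0.092, 0, 0, 0, 0, 0, 0, 0.092, 0, 0, 0, 0, 0, 0, 0.092]' && python3 go.py .633 .1105 .074 0;  python3 - <<'E'
from cell import env
import cv2
c=env.capture("wrist");cv2.imwrite("pics/w3.png",c["frame"][:,:,::-1])
E
```

```text
clock: 30.38
tcp_pos: [0.6328, 0.1101, 0.2172]
tcp_rot: [-2.217, -2.224, 0.003]
force: [0.4, -1.0, -0.5]
grip_width: 0.092
gripper_force: 0.0
t 30.38 tcp [0.6328 0.1101 0.2172] grip 0.0920 0.0 F [ 0.4 -1.  -0.5] q6 0.17
d (before turn) [0.0005 0.0005 0.1432] rot [-0.0021  0.0004  0.0028] d (after turn) [0.0004 0.0002 0.1432]
```

View pics/w3.png

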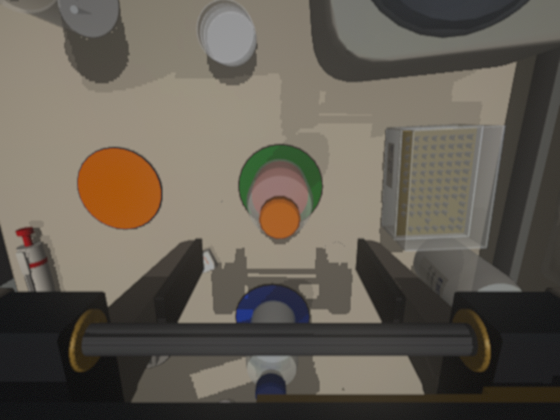

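The bottle's cap at (279,218) is centred between the fingers and the orange pad is clear. I'll descend and grip.

To row units: 0.04 m is 1.6, 0.03 m is 1.2.

```bash
python3 nudge.py '[0, 0, 1.6, 0, 0, 0, 0.092, 0, 0, 1.6, 0, 0, 0, 0.092, 0, 0, 1.2, 0, 0, 0, 0.092, 0, 0, 0.8, 0, 0, 0, 0.092, 0, 0, 0.52, 0, 0, 0, 0.092, 0, 0, 0, 0, 0, 0, 0.092, 0, 0, 0, 0, 0, 0, 0.092]' && python3 nudge.py '[0, 0, 0, 0, 0, 0, 0.04, 0, 0, 0, 0, 0, 0, 0.04, 0, 0, 0, 0, 0, 0, 0.04, 0, 0, 0, 0, 0, 0, 0.04, 0, 0, 0, 0, 0, 0, 0.04, 0, 0, 0, 0, 0, 0, 0.04, 0, 0, 0, 0, 0, 0, 0.04, 0, 0, 0, 0, 0, 0, 0.04, 0, 0, -0.4, 0, 0, 0, 0.04, 0, 0, -0.8, 0, 0, 0, 0.04, 0, 0, -1.2, 0, 0, 0, 0.04, 0, 0, -0.8, 0, 0, 0, 0.04, 0, 0, 0, 0, 0, 0, 0.04, 0, 0, 0, 0, 0, 0, 0.04]' 25 && python3 go.py .4375 .1045 .154 0
```

```text
clock: 31.3
tcp_pos: [0.6341, 0.1104, 0.0766]
tcp_rot: [2.221, 2.221, 0.002]
force: [-0.6, -0.3, -0.2]
grip_width: 0.0919
gripper_force: 0.0
clock: 33.05
tcp_pos: [0.6329, 0.1101, 0.1549]
tcp_rot: [-2.221, -2.221, 0.001]
force: [-0.5, 0.1, -3.3]
grip_width: 0.0618
gripper_force: 24.9
t 33.05 tcp [0.6329 0.1101 0.1549] grip 0.0618 24.9 F [-0.5  0.1 -3.3] q6 0.17
d (before turn) [-0.0056 -0.1954  0.0011] rot [-0.0009  0.0002  0.    ] d (after turn) [-0.0056 -0.1954  0.0009]
```

To row units: -0.04 m is -1.6, -0.034 m is -1.36.

```bash
python3 nudge.py '[0, -0.6, 0, 0, 0, 0, 0.04, -0.04, -1.36, 0, 0, 0, 0, 0.04, -0.04, -1.6, 0, 0, 0, 0, 0.04, -0.04, -1.6, 0, 0, 0, 0, 0.04, -0.04, -1.36, 0, 0, 0, 0, 0.04, -0.04, -0.8, 0, 0, 0, 0, 0.04, -0.024, -0.496, 0, 0, 0, 0, 0.04, 0, 0, 1.2, 0, 0, 0, 0.04, 0, 0, 1, 0, 0, 0, 0.04, 0, 0, 0.6, 0, 0, 0, 0.04, 0, 0, 0.24, 0, 0, 0, 0.04, 0, 0, 0.12, 0, 0, 0, 0.04, 0, 0, 0, 0, 0, 0, 0.04, 0, 0, 0, 0, 0, 0, 0.04]' && python3 go.py .4375 .1045 .0755 0
```

```text
clock: 34.8
tcp_pos: [0.4384, 0.1047, 0.0771]
tcp_rot: [2.221, 2.221, 0.001]
force: [0.5, 0.3, -3.3]
grip_width: 0.0616
gripper_force: 24.9
t 34.80 tcp [0.4384 0.1047 0.0771] grip 0.0616 24.9 F [ 0.5  0.3 -3.3] q6 0.23
d (before turn) [-0.0002 -0.0009  0.0016] rot [ 0.0009 -0.0002 -0.0001] d (after turn) [-0.0002 -0.0009  0.0016]
```

To row units: -0.06 m is -2.4, -0.05 m is -2.

```bash
python3 nudge.py '[0, 0, 0.06, 0, 0, 0, 0.04, 0, 0, 0, 0, 0, 0, 0.04, 0, 0, 0, 0, 0, 0, 0.04, 0, 0, 0, 0, 0, 0, 0.092, 0, 0, 0, 0, 0, 0, 0.092, 0, 0, 0, 0, 0, 0, 0.092, 0, 0, 0, 0, 0, 0, 0.092, 0, 0, -0.8, 0, 0, 0, 0.092, 0, 0, -2, 0, 0, 0, 0.092, 0, 0, -2.4, 0, 0, 0, 0.092, 0, 0, -0.4, 0, 0, 0, 0.092, 0, 0, 0, 0, 0, 0, 0.092, 0, 0, 0, 0, 0, 0, 0.092]' && python3 go.py .4536 -.2955 .21 30
```

```text
clock: 36.42
tcp_pos: [0.437, 0.1044, 0.2135]
tcp_rot: [-2.22, -2.22, 0.004]
force: [0.6, -0.1, -0.6]
grip_width: 0.0918
gripper_force: 0.0
t 36.42 tcp [0.437  0.1044 0.2135] grip 0.0918 0.0 F [ 0.6 -0.1 -0.6] q6 0.23
d (before turn) [-0.3999  0.0166  0.0037] rot [-2.700e-03 -1.000e-04 -5.236e-01] d (after turn) [-0.3547 -0.1856  0.0035]
```

```bash
python3 nudge.py '[-2, 0.08, 0, 0, 0, 0, 0.092, -2, 0.08, 0, 0, 0, 0, 0.092, -2, 0.08, 0, 0, 0, 0, 0.092, -2, 0.08, 0, 0, 0, 0, 0.092, -2, 0.08, 0, 0, 0, 0, 0.092, -2, 0.08, 0, 0, 0, 0, 0.092, -2, 0.08, 0, 0, 0, 0, 0.092, -2, 0.08, 0, 0, 0, 0, 0.092, 0, 0, 0, 0, 0, -1.31, 0.092, 0, 0, 0, 0, 0, -1.31, 0.092, 0, 0, 0, 0, 0, -1.31, 0.092, 0, 0, 0, 0, 0, -1.31, 0.092, 0, 0, 2, 0, 0, 0, 0.092, 0, 0, 2, 0, 0, 0, 0.092, 0, 0, 2, 0, 0, 0, 0.092, 0, 0, 0.96, 0, 0, 0, 0.092, 0, 0, 0.44, 0, 0, 0, 0.092, 0, 0, 0, 0, 0, 0, 0.092, 0, 0, 0, 0, 0, 0, 0.092]' && python3 nudge.py '[0, 0, 0, 0, 0, 0, 0.02, 0, 0, 0, 0, 0, 0, 0.02, 0, 0, 0, 0, 0, 0, 0.02, 0, 0, 0, 0, 0, 0, 0.02, 0, 0, 0, 0, 0, 0, 0.02, 0, 0, 0, 0, 0, 0, 0.02, 0, 0, 0, 0, 0, 0, 0.02, 0, 0, 0, 0, 0, 0, 0.02, 0, 0, 0, 0, 0, 0, 0.02, 0, 0, -1.2, 0, 0, 0, 0.02, 0, 0, -2.4, 0, 0, 0, 0.02, 0, 0, -2.4, 0, 0, 0, 0.02, 0, 0, -0.8, 0, 0, 0, 0.02, 0, 0, 0, 0, 0, 0, 0.02, 0, 0, 0, 0, 0, 0, 0.02]' 25 && python3 go.py .634 .107 .2 30
```

```text
clock: 38.8
tcp_pos: [0.4545, -0.2957, 0.0308]
tcp_rot: [1.57, 2.72, -0.0]
force: [-0.3, -0.8, -0.2]
grip_width: 0.0919
gripper_force: 0.0
clock: 40.67
tcp_pos: [0.4533, -0.2949, 0.1987]
tcp_rot: [-1.569, -2.719, -0.0]
force: [0.0, -0.5, -0.9]
grip_width: 0.0348
gripper_force: 25.0
t 40.67 tcp [ 0.4533 -0.2949  0.1987] grip 0.0348 25.0 F [ 0.  -0.5 -0.9] q6 -1.10
d (before turn) [ 0.2575  0.3576 -0.0011] rot [-0.0009 -0.0018  0.0004] d (after turn) [ 0.2576  0.3575 -0.0013]
```

To row units: 0.05 m is 2, 0.04 m is 1.6.

```bash
python3 nudge.py '[0.8, 1.104, 0, 0, 0, 0, 0.02, 1.1, 1.52, 0, 0, 0, 0, 0.02, 1.1, 1.52, 0, 0, 0, 0, 0.02, 1.1, 1.52, 0, 0, 0, 0, 0.02, 1.1, 1.52, 0, 0, 0, 0, 0.02, 1.1, 1.52, 0, 0, 0, 0, 0.02, 1.1, 1.52, 0, 0, 0, 0, 0.02, 1.1, 1.52, 0, 0, 0, 0, 0.02, 1, 1.4, 0, 0, 0, 0, 0.02, 0.5, 0.72, 0, 0, 0, 0, 0.02, 0.3, 0.44, 0, 0, 0, 0, 0.02, 0, 0, 2, 0, 0, 0, 0.02, 0, 0, 2, 0, 0, 0, 0.02, 0, 0, 1.6, 0, 0, 0, 0.02, 0, 0, 0.8, 0, 0, 0, 0.02, 0, 0, 0.24, 0, 0, 0, 0.02, 0, 0, 0, 0, 0, 0, 0.02, 0, 0, 0, 0, 0, 0, 0.02]' && python3 go.py .634 .107 .029 30
```

```text
clock: 42.92
tcp_pos: [0.6359, 0.1066, 0.0357]
tcp_rot: [1.569, 2.719, 0.002]
force: [0.3, 0.1, -1.2]
grip_width: 0.035
gripper_force: 25.0
t 42.92 tcp [0.6359 0.1066 0.0357] grip 0.0350 25.0 F [ 0.3  0.1 -1.2] q6 -0.36
d (before turn) [ 0.0013 -0.0014  0.0066] rot [0.0022 0.0009 0.0004] d (after turn) [ 0.0013 -0.0014  0.0067]
```

Now I'll lower and release, back off to the right (tool raised, over the black pad) and inspect.

To row units: -0.06 m is -2.4, -0.02 m is -0.8.

```bash
python3 nudge.py '[0.04, -0.04, 0.18, 0, 0, 0, 0.02, 0, 0, 0.08, 0, 0, 0, 0.02, 0, 0, 0, 0, 0, 0, 0.02, 0, 0, 0, 0, 0, 0, 0.02, 0, 0, 0, 0, 0, 0, 0.092, 0, 0, 0, 0, 0, 0, 0.092, 0, 0, 0, 0, 0, 0, 0.092, 0, 0, 0, 0, 0, 0, 0.092, 0, 0, 0, 0, 0, 0, 0.092, 0, 0, -0.8, 0, 0, 0, 0.092, 0, 0, -2.4, 0, 0, 0, 0.092, 0, 0, -2.4, 0, 0, 0, 0.092, 0, 0, -2.4, 0, 0, 0, 0.092, 0, 0, 0, 0, 0, 0, 0.092]' && python3 nudge.py '[-1.2, -1.8, 0, 0, 0, 0, 0.092, -1.2, -1.8, 0, 0, 0, 0, 0.092, -1.2, -1.8, 0, 0, 0, 0, 0.092, -1.2, -1.8, 0, 0, 0, 0, 0.092, -1.2, -1.8, 0, 0, 0, 0, 0.092, -1.2, -1.8, 0, 0, 0, 0, 0.092, -1.2, -1.8, 0, 0, 0, 0, 0.092, -2, -1.2, 0, 0, 0, 0, 0.092, -2, -1.2, 0, 0, 0, 0, 0.092, -2, -1.2, 0, 0, 0, 0, 0.092, 0, 0, 0, 0, 0, 0, 0.092, 0, 0, 0, 0, 0, 0, 0.092, 0, 0, 0, 0, 0, 0, 0.092]'
python3 - <<'E'
from cell import env
import cv2
a=env.capture("top")["frame"][140:315,190:450,::-1];b=env.capture("side")["frame"][140:275,160:420,::-1]
cv2.imwrite("pics/top2c.png",cv2.convertScaleAbs(cv2.resize(a,(780,525),interpolation=cv2.INTER_CUBIC),alpha=1.5))
cv2.imwrite("pics/side2c.png",cv2.convertScaleAbs(cv2.resize(b,(780,405),interpolation=cv2.INTER_CUBIC),alpha=1.5))
E
```

```text
clock: 44.68
tcp_pos: [0.6365, 0.1074, 0.2349]
tcp_rot: [1.566, 2.714, 0.011]
force: [1.3, -0.7, 0.3]
grip_width: 0.0916
gripper_force: 0.0
clock: 46.3
tcp_pos: [0.4629, -0.4061, 0.2275]
tcp_rot: [-1.568, -2.721, -0.001]
force: [0.1, 0.1, -0.1]
grip_width: 0.092
gripper_force: 0.0
```

View pics/top2c.png

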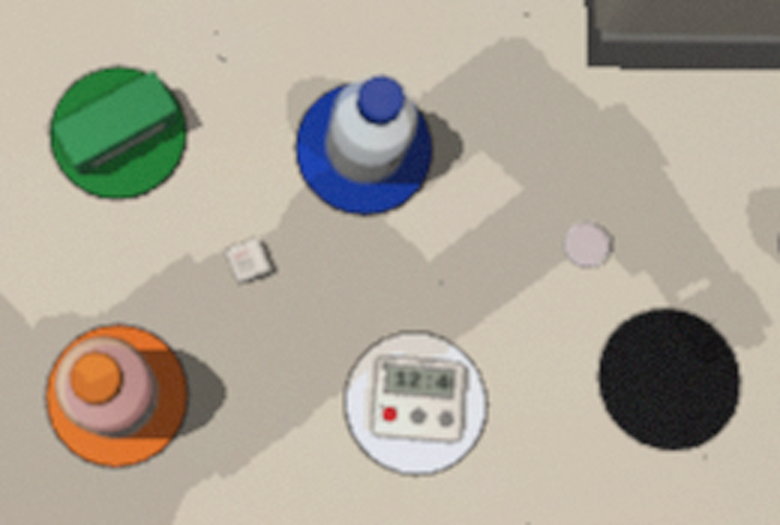

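View pics/side2c.png

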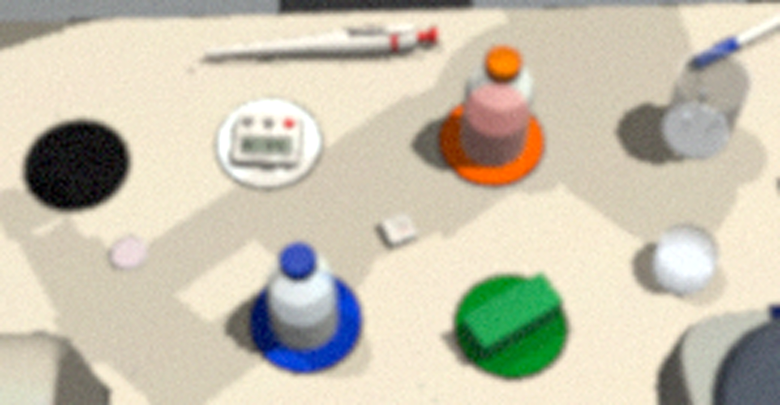

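Run:
```python
from m import *
def T(x,y):return ray("top",((x+.5)/3-.5+190,(y+.5)/3-.5+140))
def S(x,y):return ray("side",((x+.5)/3-.5+160,(y+.5)/3-.5+140))
for k,a,b,z in(("ocap",(96,376),(504,59),.139),("bcap",(381,96),(298,256),.129),("box",(116.5,119),(511,311),.04),("timer",(418,397),(267,137),.02)):
    print(k,tri([T(*a),S(*b)]).round(4),plane(T(*a),z).round(4)[:2],plane(S(*b),z).round(4)[:2])
print(env.get_state()["qvel"].round(3))
```

```text
ocap [0.4394 0.1056 0.1366] [0.4392 0.1053] [0.4411 0.1053]
bcap [ 0.6254 -0.0763  0.1292] [ 0.6255 -0.0761] [ 0.6253 -0.0766]
box [0.6356 0.106  0.0323] [0.6334 0.1061] [0.6391 0.1043]
timer [ 0.4368 -0.1124  0.0141] [ 0.4364 -0.1111] [ 0.4404 -0.1125]
[-0.005  0.002 -0.005 -0.001 -0.001 -0.002]
```

All four stand within about 3 mm of their coaster centres, at the right heights, and the beaker looks unmoved. I'll hand it in.

```bash
python3 -c "
from cell import env
print(env.close_job())"
```

```text
the job is handed in; nothing more can be done
None
```

The job is handed in at about 46 s: both bottles, the slide box and the timer stand upright on their own coasters, each measured within about 3 mm of centre, and the waste beaker was not touched; the hand-in printed no verdict.

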